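# Nest the graded beakers in the tray beside the microtome

### The arm

A 6-joint arm with a two-finger parallel gripper is mounted at the origin on the work surface. World frame = base frame: x ahead of the robot, y to its left, z up, the work surface at z = 0. Lengths are in mm, angles in degrees, forces in N, time in s.
With the tool pointing down it reaches from about 325 to 1000 mm from the base axis. Payload 5.1 kg.
Tool frame: the origin (TCP) lies at the very end of the fingers, on their centre line; the grasp point (between the pads) lies 19 mm behind it (pinch_z is the distance from the TCP to the grasp point, in mm); z points along the fingers, y is the line along which they close (so a half turn about z gives the same grasp; the last joint's range is limited). The gripper opens to 85 mm and grips with 20 to 120 N. Pads are 22 mm wide; open, the fingers measure 114 mm over their backs; the gripper's body (76 mm by 85 mm) begins 54 mm behind the grasp point. The pads swing forward as they close: fully open they stand 13 mm farther back than shut.
Start: joints at [72.445, 7.093, 94.555, -0, 78.352, -4.733], TCP at [144.281, 633.773, 231.322] pointing down, gripper open.
Joint ranges: [-149.61, 149.61], [-58.7, 133.49], [1.44, 155.28], [-77.14, 257.14], [18.33, 153.61], [-166.67, 166.67]. Speed limits (degrees/s): [147.25, 147.25, 180, 180, 180, 180].

### API

Orientations are given as a 3x3 rotation matrix whose columns are the frame's x, y, z axes.
In Python, from station import observe, camera, finish_job, pinch_z gives the robot as it stands.
- The arm moves only by the shell command python3 -m creep 'ROWS'. ROWS is JSON, a list of rows, each a list of 5 numbers: the shift along the tool's x, y, z in m, then the turn about the tool's z in rad, then the closure, from -1 (fully open) to 1 (shut). A call has 1 to 20 rows; each row is the pose to reach, as a shift and turn from the pose commanded when the call began, along the tool's axes at that moment; what a row does not reach only later rows make up. A row lasts 1/12 s, in which the tool goes at most 41.7 mm and 7.16 degrees, less where a joint would pass 70% of its speed; a pose out of reach is approached as far as the arm can. A call with a gripper value outside its range is refused whole. The fingers move at their own pace and stop on an object; the grip force is fixed at half the most. Time passes only in rows, so rows that repeat a pose let the fingers close. It gives the time, the measured TCP pose, the force, the opening and the grip force at its end, in the units of the state.
- observe(): the state, without advancing time (a new reading comes with each control period).
- camera(name): name is "side" or "top"; returns a dict with "pixels" (400x640x3 uint8, red, green, blue), "mtx" (3x3 intrinsics, pixels), "origin" and "rotation" of the camera in the world. Camera axes: x right, y up, looking along -z (the intrinsics and any distortion apply to the point x, -y, -z); pixel columns grow to the right and rows downward; lengths in mm; the calibration is good to about 2 mm. A picture is of the moment at which its call begins. There is no depth.
- finish_job(): hands the job in; it is judged then, once.
The state is a dict: "t": time; "qpos": joint angles; "dq": joint speeds; "joint_torque": joint torques, N m; "tool_pos": TCP position; "orientation": TCP orientation; "ft_force": force on the tool from outside, world axes, zero at the start; "wrist_torque": the same for the moment, N m; "grip_width": finger opening in mm; "grasp_force": force on a finger pad.
Only numpy, scipy, OpenCV 4.12 (cv2) and the standard library are available. Lean on these libraries where they do the work, as an engineer would, in place of code of your own. Each camera call takes 0.05 s, during which the arm holds its last target. There are 200 camera calls.

### The job

Clear the sectioning bench: stand the largest (white) beaker upright in the shallow steel tray, then nest the others in it one at a time in size order - blue into white, green into blue, orange into green - each upright and fully home with its bead resting on the rim below. Set the beakers down, do not drop them, and leave the bottle, the flask and the stack of cassettes where they are.

Things in the scene. Friction and masses are not known exactly. Their poses are not given: they have to be found in the camera images.
- tray: Fixed shallow square stainless-steel tray on the bench, 160 x 160 mm outside, walls 4 mm thick and 12 mm high, floor 4 to 5 mm thick. Origin: centre of its underside; x and y along its sides.
- beaker_xl: Largest beaker: white open plastic beaker, 76 mm tall, 66 mm outer diameter over the top 20 mm (mouth 60 mm inside), tapering below that to 56 mm at the foot; no bead. Its origin is the centre of its underside, z up when upright; it is round, so yaw does not matter.
- beaker_l: Second largest: blue open beaker, 74 mm tall. Top 16 mm: straight collar, 56 mm outside, mouth 50 mm; hold it there. Under it a bead 66 mm wide, 4 mm thick, underside 54 mm above the origin; body below tapers from 56 to 44 mm. Nested, the bead rests on the next larger rim. Seated, its origin is 22 mm above that of the white beaker. Origin: centre of underside, z up.
- beaker_m: Third: green open beaker, 66 mm tall. Top 16 mm: straight collar, 46 mm outside, mouth 40 mm; hold it there. Under it a bead 56 mm wide, 4 mm thick, underside 46 mm above the origin; body below tapers from 46 to 35 mm. Nested, the bead rests on the next larger rim. Seated, its origin is 28 mm above that of the blue beaker. Origin: centre of underside, z up.
- beaker_s: Smallest: orange open beaker, 58 mm tall. Top 16 mm: straight collar, 36 mm outside, mouth 30 mm; hold it there. Under it a bead 46 mm wide, 4 mm thick, underside 38 mm above the origin; body below tapers from 36 to 28 mm. Nested, the bead rests on the next larger rim. Seated, its origin is 28 mm above that of the green beaker. Origin: centre of underside, z up.
- reagent: Bystander: brown glass bottle with black cap, 60 mm diameter, 150 mm tall. Origin: centre of its underside.
- flask: Bystander: conical glass flask, 72 mm across its foot, 110 mm tall. Origin: centre of its underside.
- cassettes: Bystander: stack of three pale blue tissue cassettes, 28 x 40 x 27 mm. Origin: centre of its underside.

How it is judged:
By the outcome, as a careful person would: the job done as asked, in the order asked, and still so for the second after the job is handed in, with the robot touching nothing.
It also fails if it takes over 72 s, if anything falls off the work surface, if the arm or the gripper's body presses on something with over 40 N, if the wrist force passes 120 N, or if a joint passes its speed limit or range.

## Working session

There is one attempt and no reset: what is moved stays moved. The work goes in short steps, Python scripts to look and compute and a shell command to move; the robot and the scene stay as the last step left them, time stands still between calls to the robot, and variables do not carry over. Pictures are saved under pics/ and viewed, at most 10 in all, crops included, and the job is handed in when it is done.

```bash
mkdir -p pics; ls
python3 - <<'E'
from station import observe,camera,pinch_z
import cv2,json
import numpy as np
s=observe();print({k:np.round(v,3).tolist() for k,v in s.items()}, pinch_z if not callable(pinch_z) else pinch_z())
for n in("top","side"):
    c=camera(n);cv2.imwrite(f"pics/{n}0.png",c["pixels"][:,:,::-1]);print(n,{k:np.round(v,4).tolist() for k,v in c.items() if k!="pixels"})
E
```

```text
pics
{'t': 0.0, 'qpos': [72.447, 7.133, 94.635, 0.001, 78.353, -4.731], 'dq': [-0.037, -0.0, 0.102, -0.045, 0.097, -0.01], 'joint_torque': [0.003, -42.361, -36.545, 0.0, 0.007, 0.0], 'tool_pos': [144.074, 633.195, 230.048], 'orientation': [[-0.975, 0.222, -0.001], [0.222, 0.975, -0.002], [0.0, -0.002, -1.0]], 'ft_force': [-0.187, -0.032, -0.336], 'wrist_torque': [-0.04, -0.026, 0.011], 'grasp_force': 0.0, 'grip_width': 85.358} 18.700000000000003
top {'mtx': [[503.5248, 0.0, 310.7455], [0.0, 503.5248, 204.8107], [0.0, 0.0, 1.0]], 'origin': [512.5884, -24.9203, 1549.7846], 'rotation': [[-0.0067, 0.9983, -0.0587], [-0.9999, -0.0072, -0.0076], [-0.008, 0.0587, 0.9982]]}
side {'mtx': [[379.7819, 0.0, 317.7042], [0.0, 379.7819, 199.4322], [0.0, 0.0, 1.0]], 'origin': [189.7657, 497.5626, 712.901], 'rotation': [[-0.808, 0.4192, -0.4139], [-0.589, -0.587, 0.5554], [-0.0101, 0.6926, 0.7212]]}
```

View pics/top0.png

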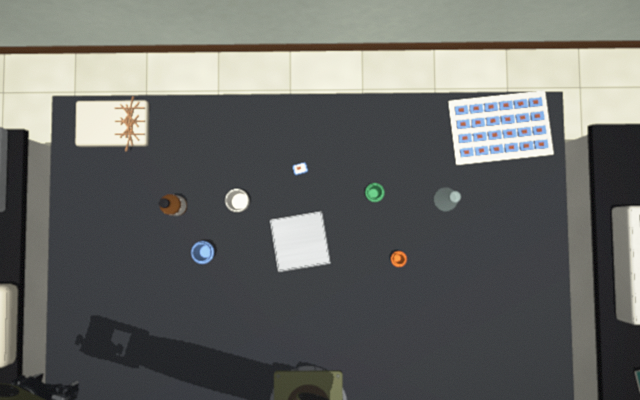

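View pics/side0.png

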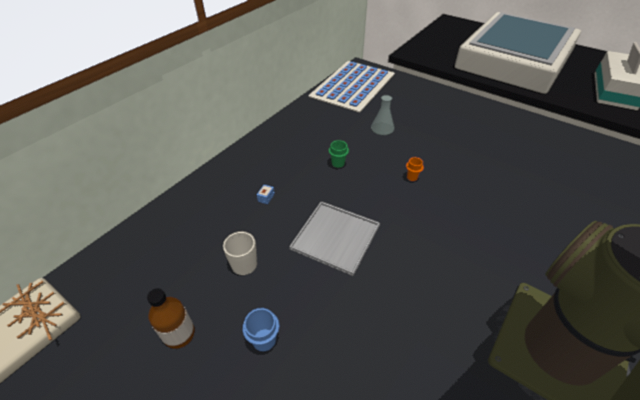

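Both views agree: all four beakers stand upright. In the top view they are white (237,200), blue (203,252), green (375,192) and orange (399,258), with the tray centred at (300,241). The bottle (172,204), flask (447,199) and cassettes (300,168) are clear of them. Next I'll fit the silhouettes.

```bash
cat > h.py <<'E'
from station import observe,camera
import cv2,numpy as np
from scipy.optimize import least_squares
def proj(c,P):
    q=(np.asarray(P,float)-c["origin"])@np.asarray(c["rotation"]); m=np.asarray(c["mtx"])
    return np.c_[m[0,2]+m[0,0]*q[:,0]/-q[:,2], m[1,2]-m[1,1]*q[:,1]/-q[:,2]]
def ray(c,uv,z):
    m=np.asarray(c["mtx"]);d=np.array([(uv[0]-m[0,2])/m[0,0],-(uv[1]-m[1,2])/m[1,1],-1])@np.asarray(c["rotation"]).T
    o=np.asarray(c["origin"]);return o+d*(z-o[2])/d[2]
# (z,diameter) profiles
M={"xl":[(0,56),(56,66),(76,66)],"l":[(0,44),(54,66),(58,66),(74,56)],"m":[(0,35),(46,56),(50,56),(50,46),(66,46)],"s":[(0,28),(38,46),(42,46),(42,36),(58,36)]}
M["l"]=[(0,44),(54,56),(54,66),(58,66),(58,56),(74,56)]
HSV={"l":((100,90,60),(125,255,255)),"m":((55,100,30),(90,255,255)),"s":((3,160,80),(16,255,255)),"xl":((0,0,95),(60,70,255))}
def mask(c,n,guess,z0=0,r=45):
    h=cv2.cvtColor(c["pixels"],cv2.COLOR_RGB2HSV);m=cv2.inRange(h,*HSV[n])
    g=proj(c,[[*guess,z0+38]])[0];w=np.zeros_like(m);cv2.circle(w,tuple(int(v) for v in g),r,255,-1);m&=w
    k,l,st,ce=cv2.connectedComponentsWithStats(m)
    i=1+np.argmax(st[1:,4]);cs,_=cv2.findContours((l==i).astype('uint8'),0,1)
    a=np.concatenate(cs)[:,0].astype(float);return a.min(0),a.max(0)
def ext(c,n,xy,z0=0):
    t=np.linspace(0,2*np.pi,90);P=[]
    for z,d in M[n]:P.append(np.c_[xy[0]+d/2*np.cos(t),xy[1]+d/2*np.sin(t),0*t+z0+z])
    p=proj(c,np.concatenate(P))-.0;return p.min(0),p.max(0)
def fit(c,n,guess,z0=0,r=45):
    a=np.r_[mask(c,n,guess,z0,r)]+np.array([-.0,-.0,0,0])
    f=lambda x:np.r_[ext(c,n,x,z0)]-a
    s=least_squares(f,guess);return s.x,s.fun
E
python3 - <<'E'
from h import *
T,S=camera("top"),camera("side")
px={"xl":(237,200),"l":(203,252),"m":(375,192),"s":(399,258)}
for n in px:
    g=ray(T,px[n],60)[:2]
    for c,r in((T,25),(S,40)):
        x,f=fit(c,n,g,4 if 0 else 0,r);print(n,x.round(1),f.round(1))
print("reagent",ray(T,(176,205),30),"flask",ray(T,(446,200),10),"cas",ray(T,(300,168),27))
h=np.hstack([cv2.resize(T["pixels"][y-40:y+40,x-40:x+40],(400,400),interpolation=2) for x,y in((300,241),)]+[cv2.resize(S["pixels"][185:285,285:385],(400,400),interpolation=2)])
cv2.imwrite("pics/tray.png",h[:,:,::-1])
E
```

```text
xl [615.5 206.7] [-0.6  0.6  0.6 -0.6]
xl [617.  206.7] [-0.9 -0.3  1.   0.2]
l [464.4 307.8] [ 0.2  0.3 -0.2 -0.3]
l [462.9 310.5] [ 0.1  0.3 -0.1 -0.2]
m [ 637.9 -202.8] [-0.5 -0.4  0.5  0.4]
m [ 637.5 -200.5] [-0.1 -0.3  0.1  0.3]
s [ 439.3 -273.9] [-0.3 -0.3  0.3  0.3]
s [ 438.4 -271.1] [-0.4 -0.5  0.4  0.5]
reagent [604.36989708 394.89556511  30.        ] flask [ 614.93483861 -427.02219495   10.        ] cas [714.62531827  18.57559022  27.        ]
```

View pics/tray.png

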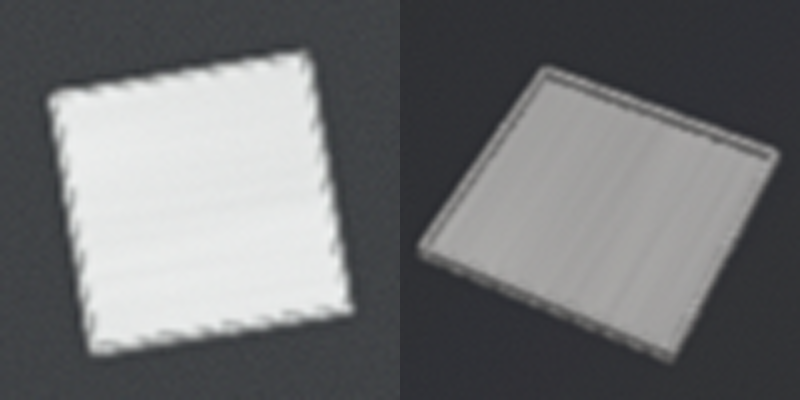

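```bash
cat >> h.py <<'E'
def go(*P):  # tool-axis shifts (mm) from the present measured pose
    s=observe();R=np.asarray(s["orientation"])
    for p in P:print(p,"->",(R.T@(np.asarray(p,float)-s["tool_pos"])).round(1))
E
python3 - <<'E'
from h import *
T,S=camera("top"),camera("side")
a=np.array([(49,95),(307,50),(353,312),(93,356)])/5+[260,201]
b=np.array([(545,67),(780,152),(672,360),(418,248)]);b=(b-[400,0])/4+[285,185]
for c,q in((T,a),(S,b)):
    w=np.array([ray(c,p,12) for p in q]);print(w.round(1).tolist(),w.mean(0).round(1))
go((616.3,206.7,231.3),(616.3,206.7,46))
E
```

```text
[[557.5, 112.2, 12.0], [583.9, -45.7, 12.0], [424.3, -72.4, 12.0], [398.7, 85.8, 12.0]] [491.1  20.   12. ]
[[579.9, -40.8, 12.0], [423.5, -65.8, 12.0], [397.9, 95.5, 12.0], [555.7, 117.1, 12.0]] [489.2  26.5  12. ]
(616.3, 206.7, 231.3) -> [-5.550e+02 -3.114e+02 -2.000e-01]
(616.3, 206.7, 46) -> [-555.1 -311.3  185.1]
```

```bash
python3 -m creep '[[-0.555,-0.3115,0,0,-1],[-0.555,-0.3115,0,0,-1],[-0.555,-0.3115,0,0,-1],[-0.555,-0.3115,0,0,-1],[-0.555,-0.3115,0,0,-1],[-0.555,-0.3115,0,0,-1],[-0.555,-0.3115,0,0,-1],[-0.555,-0.3115,0,0,-1],[-0.555,-0.3115,0,0,-1],[-0.555,-0.3115,0,0,-1],[-0.555,-0.3115,0,0,-1],[-0.555,-0.3115,0,0,-1],[-0.555,-0.3115,0,0,-1],[-0.555,-0.3115,0,0,-1],[-0.555,-0.3115,0,0,-1],[-0.555,-0.3115,0.08,0,-1],[-0.555,-0.3115,0.12,0,-1],[-0.555,-0.3115,0.12,0,-1]]'
python3 - <<'E'
from h import *
S=camera("side");cv2.imwrite("pics/s1.png",cv2.resize(S["pixels"][150:330,140:380],(720,540),interpolation=2)[:,:,::-1])
s=observe();print(s["t"],np.round(s["tool_pos"],1),s["grip_width"],np.round(s["orientation"],3).tolist())
go((616.3,206.7,46))
E
```

```text
t: 1.8
tool_pos: [617.2, 205.7, 110.0]
orientation: [[-0.975, 0.224, 0.001], [0.224, 0.975, 0.0], [-0.001, 0.001, -1.0]]
ft_force: [-0.3, -0.6, -0.5]
grip_width: 85.4
grasp_force: 0.0
1.85 [611.5 204.3  99.9] 85.44893980102381 [[-0.975, 0.223, -0.014], [0.224, 0.975, -0.004], [0.013, -0.007, -1.0]]
(616.3, 206.7, 46) -> [-4.8  3.8 53.8]
```

View pics/s1.png

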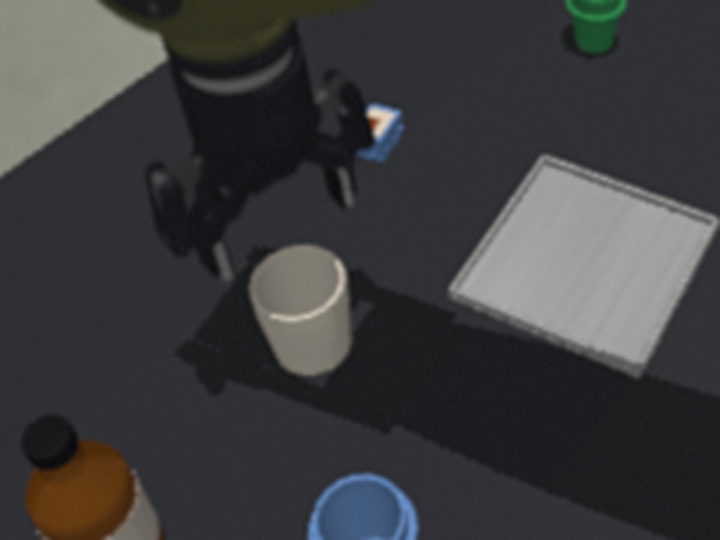

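The crop shows the open fingers at (220,255) and (345,190) straddling the white beaker, whose rim is at (300,285). I'll descend and grip.

```bash
python3 -m creep '[[0,0,0.02,0,-1],[0,0,0.045,0,-1],[0,0,0.065,0,-1],[0,0,0.065,0,-1],[0,0,0.065,0,-1],[0,0,0.065,0,1],[0,0,0.065,0,1],[0,0,0.065,0,1],[0,0,0.065,0,1],[0,0,0.065,0,1],[0,0,0.065,0,1],[0,0,0.065,0,1]]'
```

```text
t: 2.85
tool_pos: [618.6, 207.6, 49.9]
orientation: [[-0.975, 0.222, 0.006], [0.222, 0.975, 0.001], [-0.005, 0.003, -1.0]]
ft_force: [-0.1, 0.3, 6.4]
grip_width: 64.4
grasp_force: 67.0
```

```bash
python3 -m creep '[[0,0,-0.02,0,1],[0,0,-0.05,0,1],[0.02,-0.05,-0.05,0,1],[0.0825,-0.2085,-0.05,0,1],[0.0825,-0.2085,-0.05,0,1],[0.0825,-0.2085,-0.05,0,1],[0.0825,-0.2085,-0.05,0,1],[0.0825,-0.2085,-0.03,0,1],[0.0825,-0.2085,-0.016,0,1],[0.0825,-0.2085,-0.014,0,1],[0.0825,-0.2085,-0.014,0,1],[0.0825,-0.2085,-0.014,0,1],[0.0825,-0.2085,-0.014,0,1]]'
python3 - <<'E'
from h import *
S=camera("side");cv2.imwrite("pics/s2.png",cv2.resize(S["pixels"][130:310,230:470],(720,540),interpolation=2)[:,:,::-1])
s=observe();print(s["t"],np.round(s["tool_pos"],1),s["ft_force"],s["wrist_torque"],np.round(s["orientation"],3).tolist())
E
```

```text
t: 3.93
tool_pos: [490.9, 22.3, 61.7]
orientation: [[-0.975, 0.221, 0.002], [0.221, 0.975, -0.0], [-0.002, 0.0, -1.0]]
ft_force: [-0.2, 0.6, -0.3]
grip_width: 64.5
grasp_force: 66.9
3.9833 [490.9  22.3  61.6] [-0.18197418 -0.876492   -0.89062079] [-0.03651901  0.04734948 -0.02895444] [[-0.975, 0.221, 0.002], [0.221, 0.975, -0.0], [-0.002, 0.0, -1.0]]
```

View pics/s2.png

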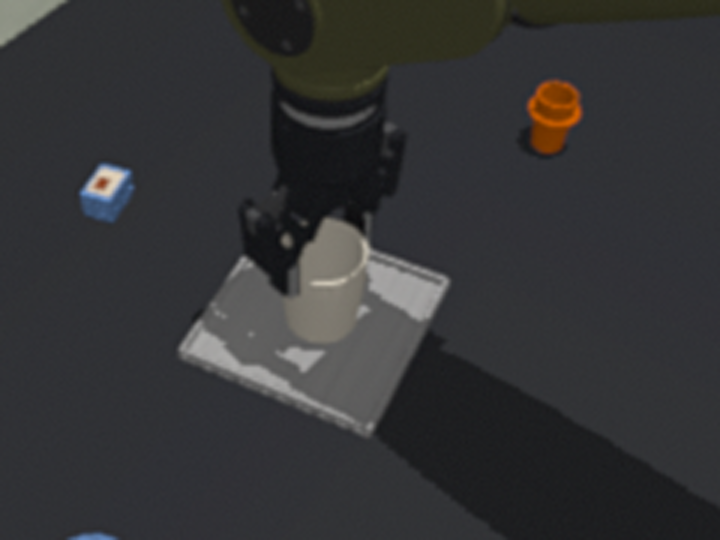

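The white beaker is held upright over the tray, foot at (320,335) in the crop. I'll lower it until it touches.

```bash
python3 -m creep '[[0,0,0.004,0,1],[0,0,0.007,0,1],[0,0,0.0085,0,1],[0,0,0.0095,0,1],[0,0,0.0095,0,1],[0,0,0.0095,0,1]]'
```

```text
t: 4.48
tool_pos: [491.0, 22.1, 54.0]
orientation: [[-0.975, 0.221, 0.001], [0.221, 0.975, 0.0], [-0.001, 0.0, -1.0]]
ft_force: [-7.9, 0.0, 18.5]
grip_width: 64.6
grasp_force: 68.8
```

```bash
python3 -m creep '[[0,0,-0.0015,0,1],[0,0,-0.0015,0,1],[0,0,-0.0015,0,-1],[0,0,-0.0015,0,-1],[0,0,-0.0015,0,-1],[0,0,-0.0015,0,-1],[0,0,-0.0015,0,-1],[0,0,-0.0015,0,-1],[0,0,-0.03,0,-1],[0,0,-0.06,0,-1],[0,0,-0.1,0,-1],[0,0,-0.1,0,-1],[0,0,-0.1,0,-1]]'
python3 - <<'E'
from h import *
s=observe();print(s["t"],np.round(s["tool_pos"],1),s["grip_width"])
S=camera("side");T=camera("top")
print(fit(S,"l",(463.6,309.1),0,40),fit(T,"l",(463.6,309.1),0,25))
R=np.asarray(s["orientation"])
go((463.6,309.1,151),(463.6,309.1,57))
E
```

```text
t: 5.57
tool_pos: [491.8, 21.7, 154.2]
orientation: [[-0.975, 0.222, 0.007], [0.222, 0.975, -0.0], [-0.007, 0.001, -1.0]]
ft_force: [-0.1, -0.4, 0.2]
grip_width: 85.4
grasp_force: 0.0
5.5667 [491.8  21.7 154.2] 85.44190406577398
(array([462.94802011, 310.45026508]), array([ 0.14293176,  0.26712926, -0.14387163, -0.242449  ])) (array([464.39548616, 309.28893474]), array([-0.27529582,  0.29351033,  0.27594708, -0.29192706]))
(463.6, 309.1, 151) -> [ 88.7 274.4  -0.7]
(463.6, 309.1, 57) -> [ 88.6 274.4  93.3]
```

```bash
python3 -m creep '[[0.09,0.2745,0,0,-1],[0.09,0.2745,0,0,-1],[0.09,0.2745,0,0,-1],[0.09,0.2745,0,0,-1],[0.09,0.2745,0,0,-1],[0.09,0.2745,0,0,-1],[0.09,0.2745,0,0,-1],[0.09,0.2745,0.02,0,-1],[0.09,0.2745,0.05,0,-1],[0.09,0.2745,0.075,0,-1],[0.09,0.2745,0.085,0,-1],[0.09,0.2745,0.085,0,-1],[0.09,0.2745,0.085,0,-1],[0.09,0.2745,0.085,0,-1]]'
python3 - <<'E'
from h import *
S=camera("side");cv2.imwrite("pics/s3.png",cv2.resize(S["pixels"][230:400,150:378],(720,540),interpolation=2)[:,:,::-1])
s=observe();print(s["t"],np.round(s["tool_pos"],1),s["dq"])
go((463.6,309.8,57))
E
```

```text
t: 6.83
tool_pos: [463.7, 309.7, 67.0]
orientation: [[-0.975, 0.222, 0.002], [0.222, 0.975, 0.001], [-0.001, 0.001, -1.0]]
ft_force: [0.4, -0.1, 0.7]
grip_width: 85.4
grasp_force: 0.0
6.8833 [464.  309.9  67.6] [ 0.03105641 -0.47869581 -0.30133573  0.02238044  0.00243545  0.02046433]
(463.6, 309.8, 57) -> [ 0.4 -0.2 10.6]
```

View pics/s3.png

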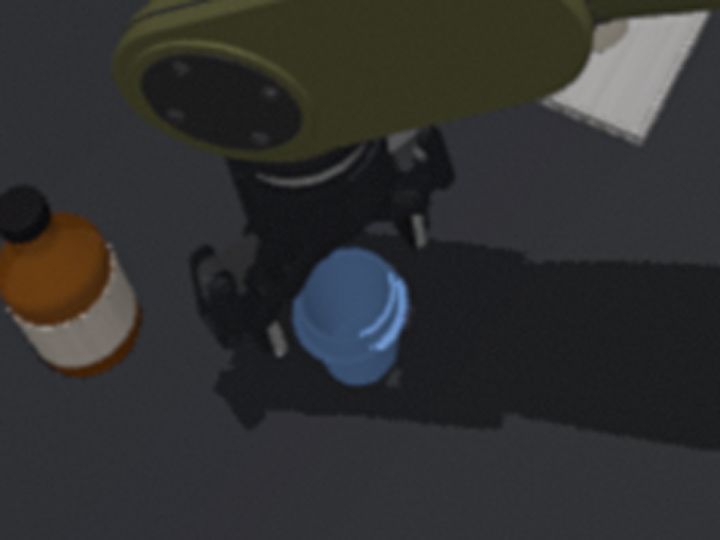

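The fingers at (275,335) and (418,230) straddle the blue beaker, centre (350,300), evenly. I'll go down and close on the collar.

```bash
python3 -m creep '[[0,0,0.0095,0,-1],[0,0,0.0095,0,-1],[0,0,0.0095,0,0],[0,0,0.0095,0,1],[0,0,0.0095,0,1],[0,0,0.0095,0,1],[0,0,0.0095,0,1],[0,0,0.0095,0,1],[0,0,0.0095,0,1],[0,0,0.0095,0,1]]'
```

```text
t: 7.72
tool_pos: [463.6, 309.9, 57.4]
orientation: [[-0.975, 0.222, 0.002], [0.222, 0.975, 0.001], [-0.002, 0.001, -1.0]]
ft_force: [0.3, -0.6, 4.9]
grip_width: 54.2
grasp_force: 63.6
```

```bash
python3 -m creep '[[0,0,-0.01,0,1],[0,0,-0.04,0,1],[0,0,-0.08,0,1],[0,0,-0.11,0,1],[0,0,-0.11,0,1],[0,0,-0.11,0,1],[0,0,-0.11,0,1]]'
python3 - <<'E'
from h import *
import h
T=camera("top")
p=T["pixels"];g=proj(T,[[490.6,21.9,60]])[0].astype(int);print(g)
hs=cv2.cvtColor(p,cv2.COLOR_RGB2HSV);print(hs[g[1],g[0]-20:g[0]+20:2].tolist())
h.HSV["xl"]=((8,18,60),(40,120,255))
try:print(fit(T,"xl",(490.6,21.9),4.5,25))
except Exception as e:print(e)
cv2.imwrite("pics/t4.png",cv2.resize(p[g[1]-30:g[1]+30,g[0]-40:g[0]+40],(800,600),interpolation=2)[:,:,::-1])
E
```

```text
t: 8.3
tool_pos: [461.9, 309.0, 165.3]
orientation: [[-0.975, 0.222, -0.002], [0.222, 0.975, -0.001], [0.002, -0.001, -1.0]]
ft_force: [0.0, -1.0, -1.7]
grip_width: 54.2
grasp_force: 63.6
[298 241]
[[90, 1, 231], [90, 1, 232], [90, 1, 232], [75, 2, 232], [90, 1, 231], [30, 5, 249], [28, 21, 146], [30, 8, 253], [30, 3, 253], [30, 4, 253], [30, 4, 253], [23, 4, 253], [23, 4, 253], [30, 4, 253], [30, 3, 254], [30, 10, 225], [45, 4, 234], [90, 1, 227], [90, 1, 227], [75, 2, 229]]
(array([489.44239154,  22.67651124]), array([-1.85351301, -0.86920357,  1.87713357,  0.85974396]))
```

View pics/t4.png

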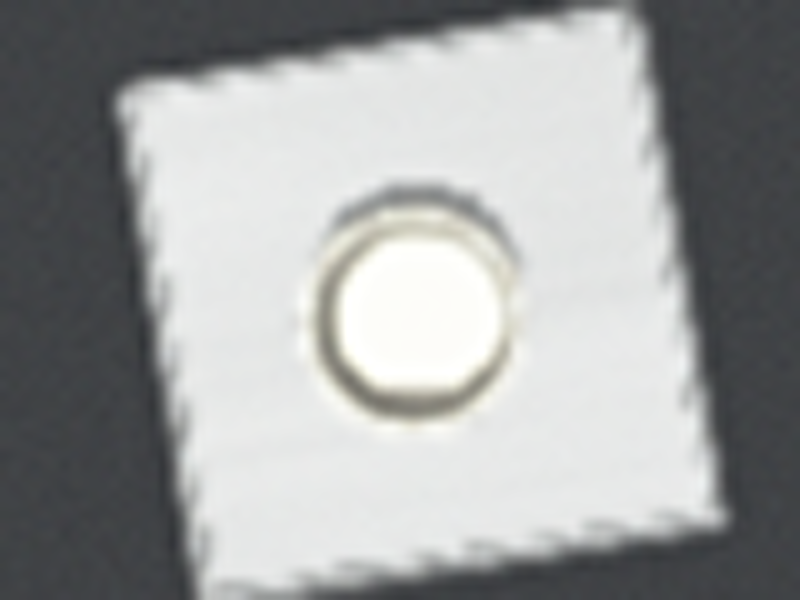

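```bash
python3 -m creep '[[-0.09,-0.2745,0,0,1],[-0.09,-0.2745,0,0,1],[-0.09,-0.2745,0,0,1],[-0.09,-0.2745,0,0,1],[-0.09,-0.2745,0,0,1],[-0.09,-0.2745,0,0,1],[-0.09,-0.2745,0,0,1],[-0.09,-0.2745,0,0,1],[-0.09,-0.2745,0.01,0,1],[-0.09,-0.2745,0.02,0,1],[-0.09,-0.2745,0.02,0,1],[-0.09,-0.2745,0.02,0,1],[-0.09,-0.2745,0.02,0,1]]'
python3 - <<'E'
from h import *
S=camera("side");T=camera("top")
print(ray(T,(299.05,242.05),80.5))
s=observe();print(np.round(s["tool_pos"],1))
z=s["tool_pos"][2]-57.4
# draw predicted circles: white rim, blue foot/bead/rim
im=cv2.resize(S["pixels"][100:280,240:440],(800,720),interpolation=2)[:,:,::-1].copy()[:600]
t=np.linspace(0,2*np.pi,60)
def circ(x,y,z,d,col):
    p=(proj(S,np.c_[x+d/2*np.cos(t),y+d/2*np.sin(t),0*t+z])-[240,100]+.5)*4-.5
    cv2.polylines(im,[np.int32(p.round())],True,col,1)
circ(490.6,22.1,80.5,66,(0,0,255));circ(490.6,22.1,4.5,56,(0,0,255))
x,y=s["tool_pos"][:2]
circ(x,y,z,44,(0,255,0));circ(x,y,z+54,66,(0,255,0))
cv2.imwrite("pics/s5.png",im)
E
```

```text
t: 9.43
tool_pos: [489.1, 23.1, 145.5]
orientation: [[-0.976, 0.22, -0.002], [0.22, 0.976, 0.0], [0.002, -0.0, -1.0]]
ft_force: [-0.1, -0.0, -0.7]
grip_width: 54.3
grasp_force: 63.9
[490.68700993  21.00324291  80.5       ]
[489.7  22.8 146.5]
```

View pics/s5.png

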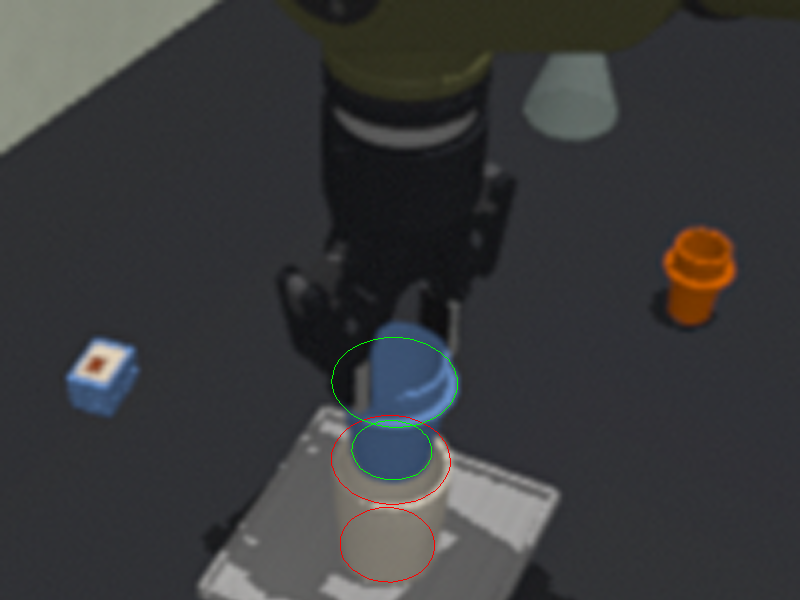

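The overlay shows the blue foot at (392,450), inside the white rim centred at (391,460), and both predicted outlines match. I'll insert it.

```bash
python3 -m creep '[[-0.0008,-0.0005,0.01,0,1],[-0.0008,-0.0005,0.02,0,1],[-0.0008,-0.0005,0.03,0,1],[-0.0008,-0.0005,0.038,0,1],[-0.0008,-0.0005,0.044,0,1],[-0.0008,-0.0005,0.05,0,1],[-0.0008,-0.0005,0.054,0,1],[-0.0008,-0.0005,0.056,0,1],[-0.0008,-0.0005,0.056,0,1],[-0.0008,-0.0005,0.056,0,1],[-0.0008,-0.0005,0.056,0,1]]'
```

```text
t: 10.45
tool_pos: [490.7, 21.2, 90.8]
orientation: [[-0.975, 0.222, 0.001], [0.222, 0.975, -0.0], [-0.001, 0.0, -1.0]]
ft_force: [0.6, 0.7, -1.5]
grip_width: 54.1
grasp_force: 63.9
```

```bash
python3 -m creep '[[0,0.0007,0.002,0,1],[0,0.0007,0.004,0,1],[0,0.0007,0.0055,0,1],[0,0.0007,0.0065,0,1],[0,0.0007,0.007,0,1],[0,0.0007,0.007,0,1],[0,0.0007,0.007,0,1]]'
```

```text
t: 11.03
tool_pos: [490.5, 21.8, 83.5]
orientation: [[-0.975, 0.222, 0.0], [0.222, 0.975, -0.0], [-0.0, -0.0, -1.0]]
ft_force: [-0.9, -0.5, 0.3]
grip_width: 54.2
grasp_force: 64.0
```

```bash
python3 -m creep '[[0,0,0.0005,0,1],[0,0,0.001,0,1],[0,0,0.0012,0,1],[0,0,0.0012,0,1]]'
```

```text
t: 11.37
tool_pos: [491.1, 21.6, 83.5]
orientation: [[-0.975, 0.222, 0.001], [0.222, 0.975, -0.001], [-0.001, -0.0, -1.0]]
ft_force: [-2.4, -0.2, 6.4]
grip_width: 54.2
grasp_force: 64.6
```

```bash
python3 -m creep '[[0,0,-0.001,0,1],[0,0,-0.001,0,-1],[0,0,-0.001,0,-1],[0,0,-0.001,0,-1],[0,0,-0.001,0,-1],[0,0,-0.001,0,-1],[0,0,-0.001,0,-1],[0,0,-0.02,0,-1],[0,0,-0.05,0,-1],[0,0,-0.09,0,-1],[0,0,-0.09,0,-1]]'
python3 -m creep '[[-0.193,-0.185,0,0,-1],[-0.193,-0.185,0,0,-1],[-0.193,-0.185,0,0,-1],[-0.193,-0.185,0,0,-1],[-0.193,-0.185,0,0,-1],[-0.193,-0.185,0,0,-1],[-0.193,-0.185,0,0,-1],[-0.193,-0.185,0.03,0,-1],[-0.193,-0.185,0.06,0,-1],[-0.193,-0.185,0.09,0,-1],[-0.193,-0.185,0.105,0,-1],[-0.193,-0.185,0.11,0,-1],[-0.193,-0.185,0.11,0,-1],[-0.193,-0.185,0.11,0,-1],[-0.193,-0.185,0.11,0,-1]]'
python3 - <<'E'
from h import *
S=camera("side");T=camera("top");s=observe();print(np.round(s["tool_pos"],1))
im=np.hstack([cv2.resize(S["pixels"][185:285,290:390],(400,400),interpolation=2),cv2.resize(S["pixels"][100:200,290:390],(400,400),interpolation=2)])
cv2.imwrite("pics/s6.png",im[:,:,::-1])
for c,r in((T,25),(S,40)):print(fit(c,"l",(490.7,21.8),26.2,r)[0], end=' ')
go((637.7,-201.6,52))
E
```

```text
t: 12.28
tool_pos: [495.0, 21.6, 180.6]
orientation: [[-0.975, 0.222, 0.014], [0.222, 0.975, -0.001], [-0.014, 0.002, -1.0]]
ft_force: [0.8, -0.4, 1.4]
grip_width: 86.0
grasp_force: 0.0
t: 13.53
tool_pos: [639.2, -201.8, 64.8]
orientation: [[-0.975, 0.222, 0.004], [0.222, 0.975, -0.002], [-0.004, -0.001, -1.0]]
ft_force: [0.9, -0.5, -0.6]
grip_width: 85.3
grasp_force: 0.0
[ 639.  -201.8   64.7]
[490.94112343  21.04843697] [500.05636951   7.21120968] (637.7, -201.6, 52) -> [ 1.4 -0.1 12.7]
```

View pics/s6.png

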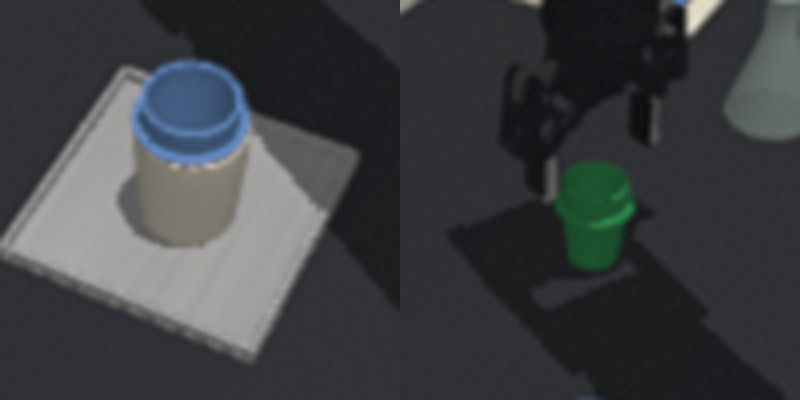

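Blue sits home: its bead is on the white rim around (190,130) in the left half. On the right the fingers at (547,180) and (650,130) straddle green, centre (595,190). I'll grip it.

```bash
python3 -m creep '[[0.0006,0,0.006,0,-1],[0.0006,0,0.012,0,-1],[0.0006,0,0.012,0,-1],[0.0006,0,0.012,0,0],[0.0006,0,0.012,0,1],[0.0006,0,0.012,0,1],[0.0006,0,0.012,0,1],[0.0006,0,0.012,0,1],[0.0006,0,0.012,0,1],[0.0006,0,0.012,0,1],[0.0006,0,0.012,0,1],[0.0006,0,0.012,0,1]]'
```

```text
t: 14.63
tool_pos: [637.4, -201.4, 50.6]
orientation: [[-0.975, 0.222, 0.001], [0.222, 0.975, -0.0], [-0.001, -0.0, -1.0]]
ft_force: [1.2, 0.4, 3.0]
grip_width: 43.1
grasp_force: 61.2
```

```bash
python3 -m creep '[[0,0,-0.01,0,1],[0,0,-0.04,0,1],[0,0,-0.08,0,1],[0,0,-0.115,0,1],[0,0,-0.115,0,1],[0.1925,0.185,-0.115,0,1],[0.1925,0.185,-0.115,0,1],[0.1925,0.185,-0.115,0,1],[0.1925,0.185,-0.115,0,1],[0.1925,0.185,-0.115,0,1],[0.1925,0.185,-0.115,0,1],[0.1925,0.185,-0.115,0,1],[0.1925,0.185,-0.115,0,1],[0.1925,0.185,-0.115,0,1],[0.1925,0.185,-0.115,0,1],[0.1925,0.185,-0.115,0,1],[0.1925,0.185,-0.115,0,1]]'
python3 - <<'E'
from h import *
S=camera("side")
s=observe();print(np.round(s["tool_pos"],1))
z=s["tool_pos"][2]-50.8
im=cv2.resize(S["pixels"][100:280,240:440],(800,720),interpolation=2)[:,:,::-1].copy()[:600]
t=np.linspace(0,2*np.pi,60)
def circ(x,y,z,d,col):
    p=(proj(S,np.c_[x+d/2*np.cos(t),y+d/2*np.sin(t),0*t+z])-[240,100]+.5)*4-.5
    cv2.polylines(im,[np.int32(p.round())],True,col,1)
circ(490.7,21.7,84.2,66,(0,0,255));circ(490.7,21.7,4.5,56,(0,0,255))
x,y=s["tool_pos"][:2]
circ(x,y,z,35,(0,255,255));circ(x,y,z+46,56,(0,255,255))
cv2.imwrite("pics/s7.png",im)
go((490.7,21.7,113))
E
```

```text
t: 16.05
tool_pos: [490.9, 21.0, 165.1]
orientation: [[-0.975, 0.223, -0.0], [0.223, 0.975, -0.0], [0.0, -0.0, -1.0]]
ft_force: [0.4, 0.2, -1.0]
grip_width: 43.1
grasp_force: 61.2
[490.8  21.  165.1]
(490.7, 21.7, 113) -> [ 0.2  0.6 52.1]
```

View pics/s7.png

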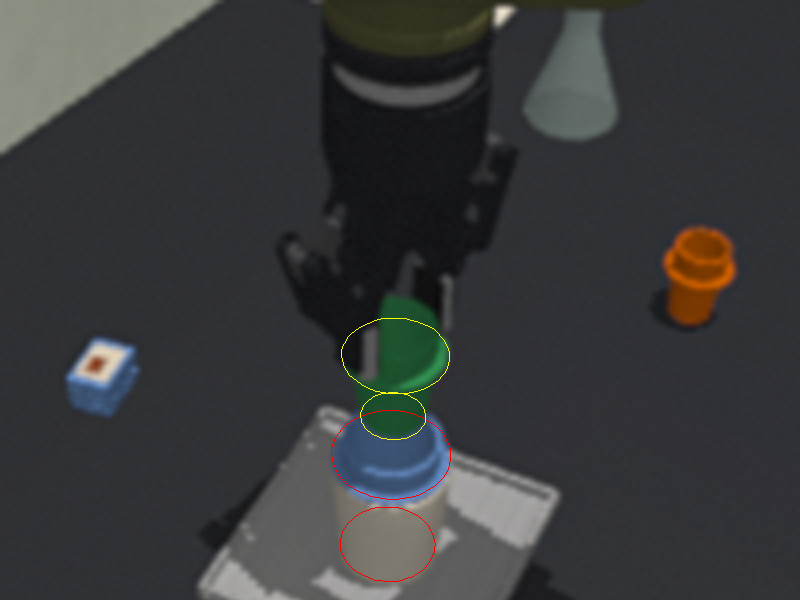

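The green foot at (392,416) is centred over the blue mouth and matches the overlay. That was my tenth picture, so the rest of the checks will be numeric. I'll insert green.

```bash
python3 -m creep '[[0.0002,0.0005,0.015,0,1],[0.0002,0.0005,0.025,0,1],[0.0002,0.0005,0.033,0,1],[0.0002,0.0005,0.04,0,1],[0.0002,0.0005,0.046,0,1],[0.0002,0.0005,0.051,0,1],[0.0002,0.0005,0.053,0,1],[0.0002,0.0005,0.053,0,1],[0.0002,0.0005,0.053,0,1],[0.0002,0.0005,0.053,0,1],[0.0002,0.0005,0.053,0,1]]'
```

```text
t: 17.02
tool_pos: [490.6, 22.5, 112.7]
orientation: [[-0.975, 0.222, 0.001], [0.222, 0.975, -0.0], [-0.001, 0.0, -1.0]]
ft_force: [-1.3, 0.1, -1.1]
grip_width: 43.3
grasp_force: 61.2
```

```bash
python3 -m creep '[[0,-0.0007,0.002,0,1],[0,-0.0007,0.004,0,1],[0,-0.0007,0.0055,0,1],[0,-0.0007,0.0065,0,1],[0,-0.0007,0.0072,0,1],[0,-0.0007,0.0078,0,1],[0,-0.0007,0.0078,0,1],[0,-0.0007,0.0078,0,1]]'
```

```text
t: 17.68
tool_pos: [490.5, 21.9, 104.9]
orientation: [[-0.975, 0.222, 0.001], [0.222, 0.975, 0.0], [-0.001, 0.0, -1.0]]
ft_force: [-0.8, 1.6, 4.4]
grip_width: 43.1
grasp_force: 61.6
```

```bash
python3 -m creep '[[0,0,0.0005,0,1],[0,0,0.0008,0,1],[0,0,0.0008,0,1]]'
```

```text
t: 17.93
tool_pos: [490.9, 22.0, 104.9]
orientation: [[-0.975, 0.222, 0.002], [0.222, 0.975, 0.001], [-0.002, 0.001, -1.0]]
ft_force: [-2.1, 1.4, 7.2]
grip_width: 43.4
grasp_force: 62.1
```

```bash
python3 -m creep '[[0,0,-0.0008,0,1],[0,0,-0.0008,0,-1],[0,0,-0.0008,0,-1],[0,0,-0.0008,0,-1],[0,0,-0.0008,0,-1],[0,0,-0.0008,0,-1],[0,0,-0.0008,0,-1],[0,0,-0.0008,0,-1],[0,0,-0.02,0,-1],[0,0,-0.05,0,-1],[0,0,-0.08,0,-1],[0,0,-0.08,0,-1]]'
python3 -m creep '[[-0.015,-0.2985,0,0,-1],[-0.015,-0.2985,0,0,-1],[-0.015,-0.2985,0,0,-1],[-0.015,-0.2985,0,0,-1],[-0.015,-0.2985,0,0,-1],[-0.015,-0.2985,0,0,-1],[-0.015,-0.2985,0,0,-1],[-0.015,-0.2985,0,0,-1],[-0.015,-0.2985,0.03,0,-1],[-0.015,-0.2985,0.06,0,-1],[-0.015,-0.2985,0.09,0,-1],[-0.015,-0.2985,0.115,0,-1],[-0.015,-0.2985,0.126,0,-1],[-0.015,-0.2985,0.126,0,-1],[-0.015,-0.2985,0.126,0,-1],[-0.015,-0.2985,0.126,0,-1],[-0.015,-0.2985,0.126,0,-1]]'
python3 - <<'E'
from h import *
T,S=camera("top"),camera("side")
print(np.round(observe()["tool_pos"],1))
for c,r in((T,25),(S,40)):
    for n,g,z in(("m",(490.7,21.8),54.2),("s",(438.9,-272.5),0)):
        try:x,f=fit(c,n,g,z,r);print(n,x.round(1),f.round(1))
        except Exception as e:print(e)
go((438.9,-272.5,45))
E
```

```text
t: 18.93
tool_pos: [493.8, 21.5, 190.6]
orientation: [[-0.975, 0.222, 0.012], [0.222, 0.975, -0.001], [-0.011, 0.002, -1.0]]
ft_force: [0.5, 0.4, 1.6]
grip_width: 85.5
grasp_force: 0.0
t: 20.35
tool_pos: [439.9, -273.6, 59.8]
orientation: [[-0.975, 0.222, 0.003], [0.222, 0.975, -0.002], [-0.004, -0.002, -1.0]]
ft_force: [0.1, -0.3, 0.7]
grip_width: 85.0
grasp_force: 0.0
[ 439.6 -273.4   59.4]
m [491.2  20.4] [-0.8 -0.8  0.8  0.8]
attempt to get argmax of an empty sequence
m [499.5   9. ] [-0.2 -5.8  0.2  5.4]
s [ 437.4 -271.9] [-0.9 -0.6  0.9  0.5]
(438.9, -272.5, 45) -> [ 0.9  0.7 14.4]
```

```bash
python3 -m creep '[[0.0005,0.0006,0.007,0,-1],[0.0005,0.0006,0.0135,0,-1],[0.0005,0.0006,0.0135,0,-1],[0.0005,0.0006,0.0135,0,0],[0.0005,0.0006,0.0135,0,1],[0.0005,0.0006,0.0135,0,1],[0.0005,0.0006,0.0135,0,1],[0.0005,0.0006,0.0135,0,1],[0.0005,0.0006,0.0135,0,1],[0.0005,0.0006,0.0135,0,1],[0.0005,0.0006,0.0135,0,1],[0.0005,0.0006,0.0135,0,1],[0.0005,0.0006,0.0135,0,1]]'
```

```text
t: 21.53
tool_pos: [438.5, -272.3, 44.5]
orientation: [[-0.975, 0.222, 0.001], [0.222, 0.975, -0.001], [-0.001, -0.001, -1.0]]
ft_force: [0.7, -0.6, 4.4]
grip_width: 32.8
grasp_force: 59.9
```

```bash
python3 -m creep '[[0,0,-0.01,0,1],[0,0,-0.04,0,1],[0,0,-0.08,0,1],[0,0,-0.115,0,1],[0,0,-0.14,0,1],[0,0,-0.14,0,1],[0.0146,0.2984,-0.14,0,1],[0.0146,0.2984,-0.14,0,1],[0.0146,0.2984,-0.14,0,1],[0.0146,0.2984,-0.14,0,1],[0.0146,0.2984,-0.14,0,1],[0.0146,0.2984,-0.14,0,1],[0.0146,0.2984,-0.14,0,1],[0.0146,0.2984,-0.14,0,1],[0.0146,0.2984,-0.14,0,1],[0.0146,0.2984,-0.14,0,1],[0.0146,0.2984,-0.14,0,1],[0.0146,0.2984,-0.14,0,1],[0.0146,0.2984,-0.14,0,1]]'
python3 - <<'E'
from h import *
S=camera("side");s=observe();p=s["tool_pos"];print(np.round(p,1))
a=mask(S,"s",p[:2],p[2]-44.6,40);print("orange",a,ext(S,"s",p[:2],p[2]-44.6))
a=mask(S,"m",(490.7,21.8),54.2,40);print("green",a,ext(S,"m",(490.7,21.8),54.2))
go((490.7,21.8,135))
E
```

```text
t: 23.12
tool_pos: [489.9, 20.9, 183.9]
orientation: [[-0.975, 0.224, -0.0], [0.224, 0.975, -0.0], [0.0, -0.0, -1.0]]
ft_force: [-0.2, -0.1, -0.2]
grip_width: 32.7
grasp_force: 59.9
[490.   21.1 183.9]
orange (array([329., 170.]), array([349., 199.])) (array([327.75802404, 169.2603116 ]), array([350.41801204, 200.30206589]))
green (array([325., 197.]), array([350., 217.])) (array([324.69288213, 194.18441401]), array([350.41431064, 227.70805438]))
(490.7, 21.8, 135) -> [-0.6  0.9 48.9]
```

```bash
python3 -m creep '[[-0.0004,0.0006,0.012,0,1],[-0.0004,0.0006,0.02,0,1],[-0.0004,0.0006,0.028,0,1],[-0.0004,0.0006,0.035,0,1],[-0.0004,0.0006,0.041,0,1],[-0.0004,0.0006,0.046,0,1],[-0.0004,0.0006,0.049,0,1],[-0.0004,0.0006,0.049,0,1],[-0.0004,0.0006,0.049,0,1],[-0.0004,0.0006,0.049,0,1],[-0.0004,0.0006,0.049,0,1]]'
```

```text
t: 24.08
tool_pos: [491.0, 22.8, 135.6]
orientation: [[-0.975, 0.222, 0.001], [0.222, 0.975, -0.0], [-0.001, 0.0, -1.0]]
ft_force: [0.5, -0.5, 0.1]
grip_width: 33.2
grasp_force: 59.9
```

```bash
python3 -m creep '[[0,-0.0009,0.002,0,1],[0,-0.0009,0.004,0,1],[0,-0.0009,0.006,0,1],[0,-0.0009,0.007,0,1],[0,-0.0009,0.0078,0,1],[0,-0.0009,0.0085,0,1],[0,-0.0009,0.0085,0,1],[0,-0.0009,0.0085,0,1]]'
```

```text
t: 24.75
tool_pos: [490.5, 21.9, 126.7]
orientation: [[-0.975, 0.222, 0.0], [0.222, 0.975, 0.0], [-0.0, 0.0, -1.0]]
ft_force: [-1.0, 0.5, 0.7]
grip_width: 32.5
grasp_force: 59.9
```

```bash
python3 -m creep '[[0,0,0.0005,0,1],[0,0,0.001,0,1],[0,0,0.001,0,1],[0,0,0.001,0,1]]'
```

```text
t: 25.08
tool_pos: [491.0, 22.0, 126.6]
orientation: [[-0.975, 0.222, 0.001], [0.222, 0.975, 0.0], [-0.001, 0.001, -1.0]]
ft_force: [-1.2, 0.1, 5.2]
grip_width: 32.7
grasp_force: 60.4
```

Contact is at 126.6 mm, as predicted for a seated beaker. I'll release, retreat and check.

```bash
python3 -m creep '[[0,0,-0.001,0,1],[0,0,-0.001,0,-1],[0,0,-0.001,0,-1],[0,0,-0.001,0,-1],[0,0,-0.001,0,-1],[0,0,-0.001,0,-1],[0,0,-0.001,0,-1],[0,0,-0.001,0,-1],[0,0,-0.001,0,-1],[0,0,-0.02,0,-1],[0,0,-0.05,0,-1],[0,0,-0.09,0,-1],[0,0,-0.09,0,-1],[0,-0.12,-0.1,0,-1],[0,-0.2,-0.1,0,-1],[0,-0.2,-0.1,0,-1],[0,-0.2,-0.1,0,-1],[0,-0.2,-0.1,0,-1],[0,-0.2,-0.1,0,-1],[0,-0.2,-0.1,0,-1]]'
python3 - <<'E'
from h import *
T,S=camera("top"),camera("side")
M["s"]=M["s"][1:];M["m"]=[(46,56),(50,56),(50,46),(66,46)];M["l"]=[(54,66),(58,66),(58,56),(74,56)]
for k,c,r in(("top",T,25),("side",S,40)):
    for n,z in(("s",82.2),("m",54.2),("l",26.2)):
        try:print(k,n,np.r_[mask(c,n,(490.7,21.8),z,r)],np.r_[ext(c,n,(490.7,21.8),z)].round(1))
        except Exception as e:print(k,n,e)
E
```

```text
t: 26.75
tool_pos: [445.7, -174.6, 225.7]
orientation: [[-0.974, 0.226, 0.001], [0.226, 0.974, 0.0], [-0.0, 0.0, -1.0]]
ft_force: [0.2, 0.4, -0.5]
grip_width: 85.6
grasp_force: 0.0
top s [292. 235. 306. 249.] [290.1 234.1 306.4 250.5]
top m [308. 243. 308. 244.] [288.7 232.4 308.3 252. ]
top l [304. 233. 308. 238.] [287.4 230.7 310.1 253.5]
side s [327. 190. 348. 209.] [327.  189.3 348.6 209.7]
side m [326. 205. 350. 217.] [324.7 194.2 350.4 217.7]
side l [323. 210. 351. 225.] [322.4 198.9 352.2 225.6]
```

```bash
python3 -c "
from station import finish_job;print(finish_job())"
```

```text
the job is handed in; nothing more can be done
None
```

The job is handed in at about 27 s: the white beaker stands in the tray with blue, green and orange nested in it, each at its seated height by touch and by the side camera; the bottle, flask and cassettes were not touched.

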